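# Unhook the tape dispenser from the sloping board

## Robot

A 6-joint arm with a two-finger parallel gripper is mounted at the origin on the work surface. World frame = base frame: x ahead of the robot, y to its left, z up, the work surface at z = 0. Lengths are in m, angles in rad, forces in N, time in s.
With the tool pointing down it reaches from about 0.35 to 0.975 m from the base axis. Payload 4.9 kg.
Tool frame: the origin (TCP) lies between the finger pads; the fingertips stand 14 mm ahead of it and the grasp point (between the pads) lies 5 mm behind it (manip.finger_overhang is the distance from the TCP to the fingertips, in m); z points along the fingers, y is the line along which they close (so a half turn about z gives the same grasp; the last joint's range is limited). The gripper opens to 85 mm and grips with 20 to 120 N. Pads are 22 mm wide; open, the fingers measure 114 mm over their backs; the gripper's body (76 mm by 85 mm) begins 54 mm behind the grasp point. The pads swing forward as they close: fully open they stand 13 mm farther back than shut.
Start: joints at [1.221, 0.053, 1.613, -0, 1.476, -0.119], TCP at [0.143, 0.608, 0.245] pointing down, gripper open.
Joint ranges: [-3.01, 3.01], [-1.01, 2.22], [0.06, 2.58], [-1.02, 4.17], [0.09, 2.62], [-3.14, 3.14]. Speed limits (rad/s): [2.57, 2.57, 3.14, 3.14, 3.14, 3.14].

## Interface

Orientations are given as a unit quaternion [w, x, y, z].
In Python, from plant import manip, grab_frame gives the robot as it stands.
- The arm moves only by the tool servo_tool, never from a script. Its argument "deltas" is a list that holds one entry, the list of rows, each a list of 5 numbers: the opening in per cent of the stroke, from 0 (shut) to 100 (fully open), then the shift along the world's x, y, z in m, then the turn about the world's z in degrees. A call has exactly 8 rows; each row shifts and turns the commanded pose from where the row before left it; what a row does not reach is not made up. A row lasts 1/10 s, in which the tool goes at most 50 mm and 8.59 degrees, less where a joint would pass 70% of its speed; a pose out of reach is approached as far as the arm can. A call is refused whole if a number of a shift passes 0.05 or a number of a turn 8.59, either way. A call with a gripper value outside its range is refused whole. The fingers move at their own pace and stop on an object; the grip force is fixed at half the most. Time passes only in rows, so rows that do not move let the fingers close, or fill a call up. It gives the time, the measured TCP pose, the force, the opening and the grip force at its end, in the units of the state.
- manip.state(): the state, without advancing time (a new reading comes with each control period).
- grab_frame(name): name is "side" or "top"; returns a dict with "pixels" (384x512x3 uint8, red, green, blue), "z_map" (384x512 float32, m along the optical axis (not along the pixel's ray), 0 where there is no reading), "fx", "fy", "cx", "cy" (pixels), "rvec" (rotation vector, rad) and "tvec" (3), from world to camera coordinates, as OpenCV has them. Camera axes: x right, y down, z forward; pixel columns grow to the right and rows downward; lengths in m; the calibration is good to about 2 mm. A picture is of the moment at which its call begins.
- manip.job_done(): hands the job in; it is judged then, once.
The state is a dict: "time": time; "joint_pos": joint angles; "joint_vel": joint speeds; "joint_efforts": joint torques, N m; "tool_pos": TCP position; "tool_rot": TCP orientation; "contact_force": force on the tool from outside, world axes, zero at the start; "ft_torque": the same for the moment, N m; "gripper_width": opening from 0.0 (shut) to 1.0 (fully open); "grasp_force": force on a finger pad.
Only numpy, scipy, OpenCV 4.12 (cv2) and the standard library are available. Lean on these libraries where they do the work, as an engineer would, in place of code of your own. Each camera call takes 0.05 s, during which the arm holds its last target. There are 200 camera calls.

## Task

Take the tape dispenser down from the sloping board: slide it up the slope until the wide ends of its keyholes stand over the stud heads, lift it straight off, and lay it flat on its back plate in the middle of the dark rubber mat, without letting it fall. Leave the spool rack hanging as it is.

Things in the scene. Friction and masses are not known exactly. Their poses are not given: they have to be found in the camera images.
- dispenser: Grey plate 130 (y) x 90 (x) x 5 mm with one upright tape disc, 22 wide along y, 52 diameter, centred 34 above the underside: grip its flat sides. 0.2-0.4 kg. Origin: middle of the underside, which lies on the board; x up the slope, z out of the face. Keyholes at y +-42: slot 10 wide to x +17 (studs there), wide end 28 x 30, x -27..+3. Slide 25 (20 to 31) along +x, then off along +z, free after 11.
- spool_rack: Bystander hung left or right of the dispenser, to be left alone: the same plate with the same keyholes, but with two upright spools, 30 mm diameter, 40 high, side by side at y +18 and -18 (pegs to 57 above the underside). Origin and axes as for the dispenser.
- board: Fixed plywood board, 330 (y) x 200 mm along the slope, its face tilted 30 degrees from level, low edge (25 high) to the robot, high edge 125. Origin on the table under the face's centre, which is 75 high; z vertical, x level towards the high edge. Hanging places at y +-80, each with two studs 84 apart: shank 6, head 16 diameter, head top 10.5 out of the face.
- mat: Fixed dark rubber mat lying flat on the table, 200 (x) x 260 (y) x 3 mm thick. Origin: centre of its underside, at table height.

How it is judged:
By the outcome, as a careful person would: the job done as asked, in the order asked, and still so for the second after the job is handed in, with the robot touching nothing.
It also fails if it takes over 42 s, if anything falls off the work surface, if the arm or the gripper's body presses on something with over 40 N, if the wrist force passes 120 N, or if a joint passes its speed limit or range.

## Working session

There is one attempt and no reset: what is moved stays moved. The work goes in short steps, Python scripts to look and compute and a tool call to move; the robot and the scene stay as the last step left them, time stands still between calls to the robot, and variables do not carry over. Pictures are saved under pics/ and viewed, at most 10 in all, crops included, and the job is handed in when it is done.

Besides the shell and the picture viewer there is one more tool, called after "Emit:" by a JSON object that holds its "fn" and its "kwargs". servo_tool: Moves the arm, as the interface text tells. Its arguments: {"type":"object","properties":{"deltas":{"type":"array"}},"required":["deltas"]}

```bash
mkdir -p pics; cat > h.py <<'E'
import numpy as np, cv2
from plant import manip, grab_frame
def snap(n,f):
    d=grab_frame(n); cv2.imwrite(f,d["pixels"][:,:,::-1]); np.savez(f[:-4]+".npz",**d); return d
def world(d):
    R=cv2.Rodrigues(np.array(d["rvec"],float))[0]; z=d["z_map"]
    v,u=np.mgrid[:z.shape[0],:z.shape[1]]
    P=np.stack([(u-d["cx"])/d["fx"]*z,(v-d["cy"])/d["fy"]*z,z],-1)
    return (P-np.array(d["tvec"]).ravel())@R
E
python3 - <<'E'
from h import *
t=snap("top","pics/t0.png"); s=snap("side","pics/s0.png")
cv2.imwrite("pics/both.png",cv2.resize(np.hstack([t["pixels"],s["pixels"]])[:,:,::-1],(800,300)))
st=manip.state(); print({k:np.round(v,3) for k,v in st.items()})
for d in(t,s):
    R=cv2.Rodrigues(np.array(d["rvec"],float))[0]; print(-R.T@np.array(d["tvec"]).ravel(), R[2])
E
```

```text
{'time': np.float64(0.1), 'joint_pos': array([ 1.221,  0.053,  1.614, -0.   ,  1.476, -0.119]), 'joint_vel': array([-0.001, -0.002, -0.005,  0.001,  0.001, -0.   ]), 'joint_efforts': array([ 0.0000e+00, -3.9490e+01, -3.7136e+01, -0.0000e+00,  4.0000e-03,
        0.0000e+00]), 'tool_pos': array([0.143, 0.608, 0.244]), 'tool_rot': array([-0.   ,  0.115,  0.993, -0.001]), 'contact_force': array([-0.028,  0.024,  0.519]), 'ft_torque': array([ 0.017,  0.046, -0.048]), 'grasp_force': np.float64(0.0), 'gripper_width': np.float64(0.999)}
[0.49086728 0.03730622 0.91359742] [ 0.05851605 -0.02780735 -0.99789911]
[0.37287687 0.71392255 0.66214939] [ 0.18612744 -0.75320443 -0.63090385]
```

View pics/t0.png

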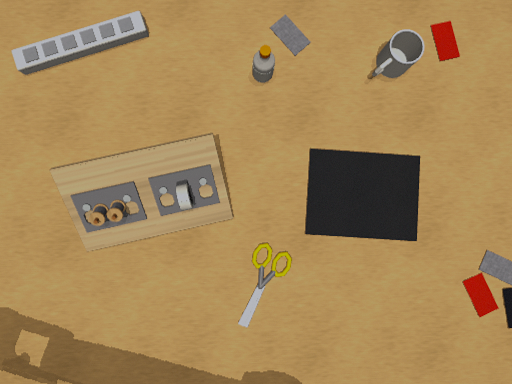

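View pics/s0.png

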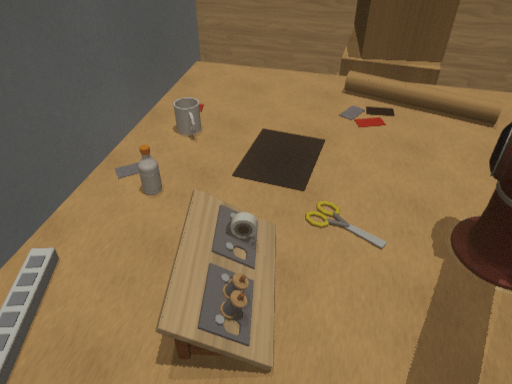

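The top view shows the board around (145,192), with the spool rack at left (108,208) and the dispenser at right. The dispenser's disc is at (184,195) and the mat is around (363,195). The side view agrees: disc at (243,227), rack nearer that camera.

```bash
python3 - <<'E'
from h import *
t=dict(np.load("pics/t0.npz")); W=world(t)
s=dict(np.load("pics/s0.npz"))
g=t["pixels"].astype(int)
print("table z",np.median(W[300:340,380:430,2]))
# board face: plane fit from wood strips
pts=np.array([W[r,c] for r,c in [(170,70),(160,110),(150,150),(145,200),(233,110),(226,150),(218,190),(210,222),(165,140),(180,148)]])
c=pts.mean(0); n=np.linalg.svd(pts-c)[2][2]; n*=np.sign(n[2]); print("n",n,"tilt",np.degrees(np.arccos(n[2])),"res",np.round((pts-c)@n,4))
yaw=np.arctan2(-n[1],-n[0]); print("board yaw",np.degrees(yaw))
# mat
m=(g.max(2)<40); m[:, :300]=0; m[:, 425:]=0; m[250:]=0;m[:140]=0
mm=cv2.minAreaRect(W[m][:,:2].astype(np.float32)); print("mat",mm,np.median(W[m][:,2]))
# frame of board
z=n; x=np.array([np.cos(yaw),np.sin(yaw),0]); y=np.cross([0,0,1],x); x=np.cross(y,z)
B=np.stack([x,y,z]); L=(W-c)@B.T
np.savez("board.npz",B=B,c=c)
for nm,d in(("top",t),("side",s)):
    L=(world(d)-c)@B.T; 
    ok=(d["z_map"]>0)&(abs(L[...,0])<.15)&(abs(L[...,1])<.2)
    dp=ok&(L[...,2]>.035)&(L[...,2]<.075)
    n_,lab,stt,cen=cv2.connectedComponentsWithStats(dp.astype(np.uint8))
    for i in range(1,n_):
        if stt[i,4]>30:
            q=L[lab==i]; print(nm,stt[i],cen[i].round(),"lo",np.percentile(q,2,0).round(4),"hi",np.percentile(q,98,0).round(4))
    gg=d["pixels"].astype(int); grey=ok&(gg.max(2)<115)&(np.ptp(gg,2)<25)&(abs(L[...,2]-.005)<.005)
    n_,lab,stt,cen=cv2.connectedComponentsWithStats(grey.astype(np.uint8))
    for i in range(1,n_):
        if stt[i,4]>300:
            r=cv2.minAreaRect(L[lab==i][:,:2].astype(np.float32)); o=c+np.array([*r[0],0])@B
            print(nm,"plate",stt[i,:4],r,"z",np.median(L[lab==i][:,2]),"origin world",o)
t2=cv2.resize(t["pixels"][130:255,45:240,::-1],(780,500),interpolation=cv2.INTER_CUBIC); cv2.imwrite("pics/crop1.png",t2)
E
```

```text
table z -0.0014499704767257926
n [-0.49247152 -0.09020892  0.86564089] tilt 30.044032698588687 res [-0.0021  0.0002  0.0007 -0.0004  0.0011  0.0004 -0.0014 -0.0002  0.0018
 -0.0001]
board yaw 10.380131585520175
mat ((0.5454155206680298, -0.16729114949703217), (0.3977212905883789, 0.19675076007843018), 84.83869934082031) 0.0018651499664509741
top [176 185  17  25 295] [183. 197.] lo [-0.0415 -0.0795  0.0367] hi [ 0.004  -0.0578  0.0601]
top [107 207  16  15 177] [114. 214.] lo [-0.0369  0.0599  0.0418] hi [-0.0093  0.087   0.0583]
top [ 89 211  16  15 180] [ 97. 218.] lo [-0.0371  0.0951  0.037 ] hi [-0.0099  0.1227  0.0587]
top plate [149 165  71  51] ((-0.021735280752182007, -0.06843195110559464), (0.09216789156198502, 0.12975159287452698), 1.7345032691955566) z 0.004103639374257097 origin world [0.55509198 0.1632018  0.07240676]
top plate [ 71 182  76  50] ((-0.02452915906906128, 0.09161615371704102), (0.09254731237888336, 0.1306385099887848), 1.4259064197540283) z 0.005593999537362686 origin world [0.52387591 0.3201948  0.07100796]
side [231 212  26  22 398] [245. 221.] lo [-0.0443 -0.081   0.0357] hi [ 0.0025 -0.0578  0.0616]
side [229 273  20  36 497] [238. 291.] lo [-0.0379  0.0611  0.0356] hi [-0.0107  0.1211  0.0597]
side plate [212 205  45  63] ((-0.022993091493844986, -0.0690082237124443), (0.09091100096702576, 0.13126395642757416), 0.6490920186042786) z 0.006397939066977612 origin world [0.55412482 0.16243878 0.07177701]
side plate [198 263  55  83] ((-0.02515719085931778, 0.0909297913312912), (0.09156531095504761, 0.1295088827610016), 1.167303204536438) z 0.007320886803845066 origin world [0.52346483 0.31942172 0.07069352]
```

View pics/crop1.png

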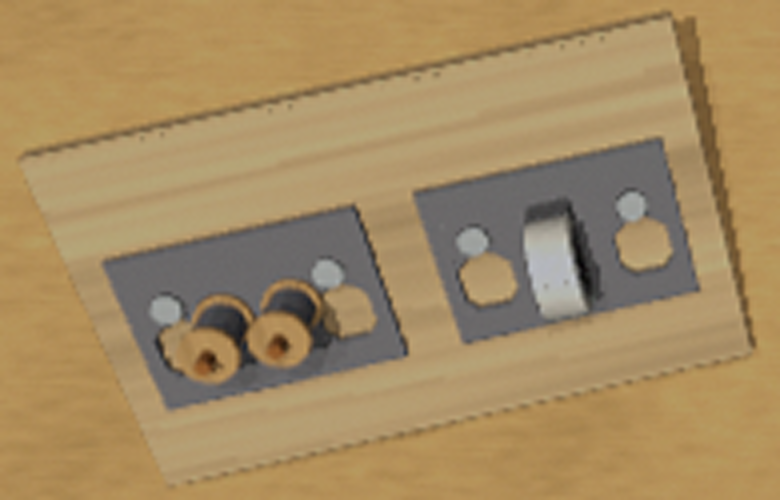

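Emit:
{"fn": "servo_tool", "kwargs": {"deltas": [[[100, 0.03, -0.034, 0.005, 3], [100, 0.03, -0.034, 0, 3], [100, 0.03, -0.034, 0, 3], [100, 0.03, -0.034, 0, 3], [100, 0.03, -0.034, 0, 3], [100, 0.03, -0.034, 0, 3], [100, 0.03, -0.034, 0, 3], [100, 0.03, -0.034, 0, 3]]]}}

```text
time: 0.9
tool_pos: [0.3836, 0.3347, 0.2499]
tool_rot: [-0.0, -0.095, 0.995, -0.0]
contact_force: [1.2, 0.2, -0.1]
gripper_width: 1.001
grasp_force: 0.0
```

```bash
python3 - <<'E'
from h import *
t=dict(np.load("pics/t0.npz")); W=world(t)
for u,v in [(312,152),(417,159),(413,238),(309,233),(363,195)]: print(W[v,u].round(4))
E
```

```text
[ 6.410e-01 -1.217e-01 -2.000e-04]
[ 0.6188 -0.3664  0.0029]
[ 4.357e-01 -3.491e-01  1.000e-04]
[ 4.536e-01 -1.083e-01  2.000e-04]
[ 0.5378 -0.2358  0.0036]
```

Emit:
{"fn": "servo_tool", "kwargs": {"deltas": [[[100, 0.0308, -0.035, 0, 0.4], [100, 0.0308, -0.035, 0, 0], [100, 0.0308, -0.035, 0, 0], [100, 0.0308, -0.035, 0, 0], [100, 0.0308, -0.035, 0, 0], [100, 0, 0, -0.03, 0], [100, 0, 0, -0.03, 0], [100, 0, 0, 0, 0]]]}}

```text
time: 1.7
tool_pos: [0.5338, 0.1603, 0.1845]
tool_rot: [-0.005, -0.097, 0.995, -0.0]
contact_force: [-0.6, -0.2, -1.1]
gripper_width: 0.999
grasp_force: 0.0
```

```bash
python3 - <<'E'
from h import *
d=snap("side","pics/s1.png"); t=snap("top","pics/t1.png")
a=cv2.resize(d["pixels"][130:330,150:350,::-1],(500,500)); 
cv2.imwrite("pics/c2.png",a)
print(manip.state()["tool_pos"])
E
```

```text
[0.53641514 0.16137662 0.18977272]
```

View pics/c2.png

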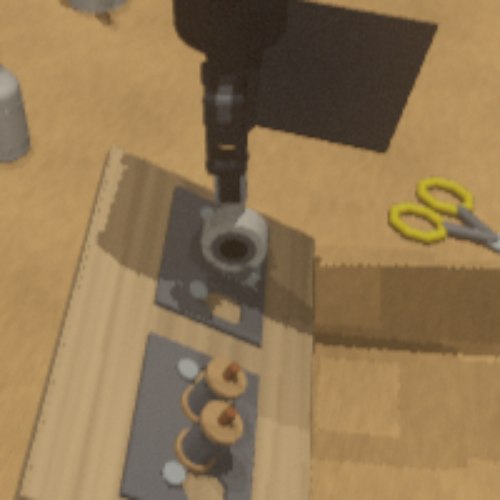

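The side crop shows the gripper at (228,150), in line above the disc at (235,240), and clear of the rack. I'll descend and close.

Emit:
{"fn": "servo_tool", "kwargs": {"deltas": [[[100, 0.001, -0.001, -0.03, 0], [100, 0, 0, -0.03, 0], [100, 0, 0, -0.02, 0], [100, 0, 0, -0.01, 0], [100, 0, 0, 0, 0], [50, 0, 0, 0, 0], [40, 0, 0, 0, 0], [35, 0, 0, 0, 0]]]}}

```text
time: 2.6
tool_pos: [0.539, 0.1606, 0.102]
tool_rot: [0.001, -0.097, 0.995, 0.0]
contact_force: [-0.1, 0.1, -0.7]
gripper_width: 0.515
grasp_force: 0.0
```

```bash
python3 - <<'E'
from h import *
d=snap("side","pics/s2.png"); t=snap("top","pics/t2.png")
a=cv2.resize(d["pixels"][150:300,175:325,::-1],(600,600),interpolation=cv2.INTER_CUBIC); 
cv2.imwrite("pics/c3.png",a)
s=manip.state();print(s["tool_pos"],s["gripper_width"],s["contact_force"])
E
```

```text
[0.53852982 0.16049631 0.10129246] 0.35066810141543603 [-0.56676215  0.85220381 -0.63568658]
```

View pics/c3.png

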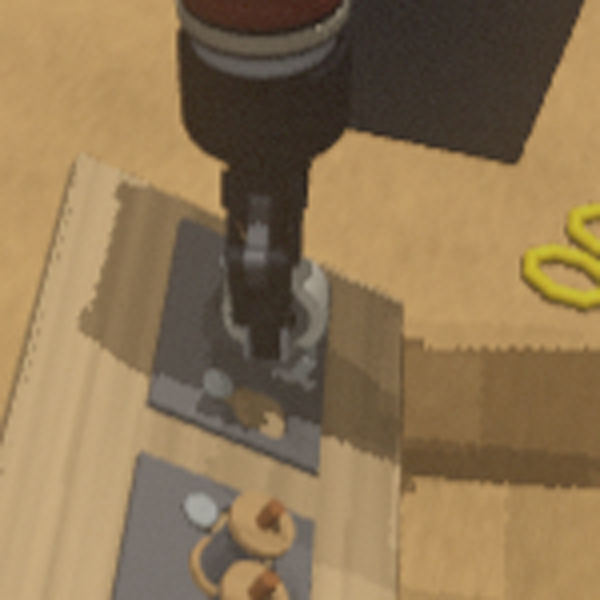

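The near finger tip at (265,345) overlaps the disc, which spans columns 225–328. Closing now.

Emit:
{"fn": "servo_tool", "kwargs": {"deltas": [[[20, 0, 0, 0, 0], [10, 0, 0, 0, 0], [0, 0, 0, 0, 0], [0, 0, 0, 0, 0], [0, 0, 0, 0, 0], [0, 0, 0, 0, 0], [0, 0, 0, 0, 0], [0, 0, 0, 0, 0]]]}}

```text
time: 3.5
tool_pos: [0.5384, 0.1604, 0.1011]
tool_rot: [0.0, -0.097, 0.995, -0.0]
contact_force: [-3.0, -0.7, 5.4]
gripper_width: 0.251
grasp_force: 59.5
```

Emit:
{"fn": "servo_tool", "kwargs": {"deltas": [[[0, 0.0021, 0.0004, 0.00125, 0], [0, 0.0021, 0.0004, 0.00125, 0], [0, 0.0021, 0.0004, 0.00125, 0], [0, 0.0021, 0.0004, 0.00125, 0], [0, 0.0021, 0.0004, 0.00125, 0], [0, 0.0021, 0.0004, 0.00125, 0], [0, 0.0021, 0.0004, 0.00125, 0], [0, 0, 0, 0, 0]]]}}

```text
time: 4.3
tool_pos: [0.5501, 0.1629, 0.1082]
tool_rot: [-0.004, -0.097, 0.995, -0.0]
contact_force: [-10.8, -1.6, 7.1]
gripper_width: 0.251
grasp_force: 59.8
```

Emit:
{"fn": "servo_tool", "kwargs": {"deltas": [[[0, 0.0021, 0.0004, 0.00125, 0], [0, 0.0021, 0.0004, 0.00125, 0], [0, 0.0021, 0.0004, 0.00125, 0], [0, 0, 0, 0, 0], [0, 0, 0, 0, 0], [0, 0, 0, 0, 0], [0, 0, 0, 0, 0], [0, 0, 0, 0, 0]]]}}

```text
time: 5.1
tool_pos: [0.5565, 0.1641, 0.112]
tool_rot: [-0.003, -0.097, 0.995, -0.0]
contact_force: [-9.7, -1.8, 6.1]
gripper_width: 0.249
grasp_force: 59.8
```

```bash
python3 - <<'E'
from h import *
t=snap("top","pics/t3.png");d=snap("side","pics/s3.png")
b=np.load("board.npz"); 
for n,k in(("s0",d),):
  for dd in (dict(np.load("pics/s0.npz")),k):
    L=(world(dd)-b["c"])@b["B"].T; g=dd["pixels"].astype(int)
    m=(abs(L[...,2]-.006)<.006)&(g.max(2)<115)&(np.ptp(g,2)<25)&(L[...,1]<.01)&(L[...,1]>-.15)&(abs(L[...,0])<.12)
    print(np.percentile(L[m],[1,99],0).round(4))
s=manip.state();print(s["tool_pos"],s["contact_force"])
cv2.imwrite("pics/c4.png",np.hstack([cv2.resize(x,(400,400),interpolation=cv2.INTER_CUBIC) for x in (t["pixels"][130:230,130:230,::-1],d["pixels"][180:280,185:285,::-1])]))
E
```

```text
[[-0.0675 -0.1303  0.002 ]
 [ 0.0216 -0.0045  0.0108]]
[[-0.0459 -0.1288  0.0026]
 [ 0.0428 -0.0038  0.0112]]
[0.55645133 0.1641526  0.11197103] [-9.80675057 -2.66758303  5.51310743]
```

View pics/c4.png

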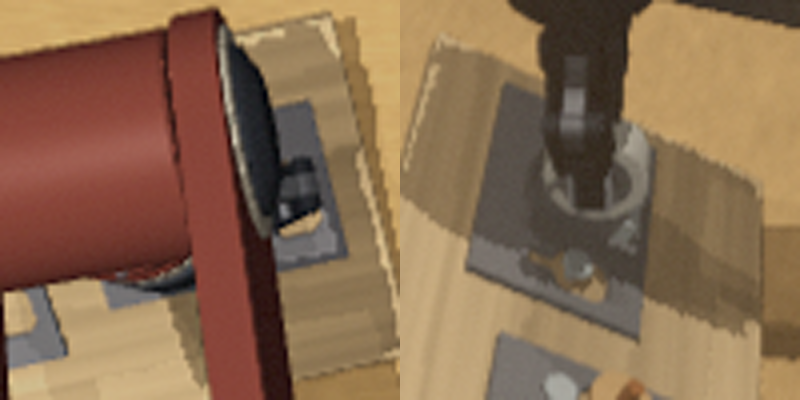

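The stud head at (578,263) in the side half is already inside the wide end. The plate has moved about 21.5 mm, so it needs about 4 mm more.

Emit:
{"fn": "servo_tool", "kwargs": {"deltas": [[[0, 0.0017, 0.0003, 0.001, 0], [0, 0.0017, 0.0003, 0.001, 0], [0, 0, 0, 0, 0], [0, 0, 0, 0, 0], [0, -0.0005, -0.0001, 0.001, 0], [0, -0.0005, -0.0001, 0.001, 0], [0, -0.0005, -0.0001, 0.001, 0], [0, 0, 0, 0, 0]]]}}

```text
time: 6.0
tool_pos: [0.5606, 0.1646, 0.1172]
tool_rot: [-0.0, -0.097, 0.995, -0.0]
contact_force: [0.5, 0.7, -3.6]
gripper_width: 0.248
grasp_force: 58.7
```

Emit:
{"fn": "servo_tool", "kwargs": {"deltas": [[[0, -0.0022, -0.0004, 0.0005, 0], [0, -0.0012, -0.0002, 0.0021, 0], [0, -0.0012, -0.0002, 0.0021, 0], [0, -0.0012, -0.0002, 0.0021, 0], [0, -0.0012, -0.0002, 0.0021, 0], [0, -0.0012, -0.0002, 0.0021, 0], [0, -0.0012, -0.0002, 0.0021, 0], [0, -0.0012, -0.0002, 0.0021, 0]]]}}

```text
time: 6.8
tool_pos: [0.5502, 0.1629, 0.1332]
tool_rot: [0.0, -0.097, 0.995, 0.0]
contact_force: [0.1, 0.4, -3.1]
gripper_width: 0.248
grasp_force: 58.7
```

Emit:
{"fn": "servo_tool", "kwargs": {"deltas": [[[0, -0.005, -0.001, 0.009, 0], [0, -0.005, -0.001, 0.009, 0], [0, 0, 0, 0.015, 0], [0, 0, 0, 0.015, 0], [0, 0, 0, 0.015, 0], [0, 0, -0.01, 0.01, -2], [0, 0, -0.02, 0, -2], [0, 0, -0.03, 0, -2]]]}}

```text
time: 7.6
tool_pos: [0.5407, 0.1006, 0.2075]
tool_rot: [0.001, -0.045, 0.999, -0.0]
contact_force: [-0.4, -0.2, -3.7]
gripper_width: 0.253
grasp_force: 59.0
```

Emit:
{"fn": "servo_tool", "kwargs": {"deltas": [[[0, -0.001, -0.04, 0, -2], [0, -0.001, -0.04, 0, -2], [0, -0.001, -0.04, 0, -2], [0, 0, -0.04, 0, -2], [0, 0, -0.04, 0, -2], [0, 0, -0.04, 0, 0], [0, 0, -0.03, 0, 0], [0, 0, -0.02, 0, 0]]]}}

```text
time: 8.4
tool_pos: [0.5368, -0.1921, 0.2067]
tool_rot: [0.0, 0.044, 0.999, -0.0]
contact_force: [0.6, 0.7, -3.9]
gripper_width: 0.244
grasp_force: 59.2
```

```bash
python3 - <<'E'
from h import *
d=snap("side","pics/s5.png");s=manip.state();print(s["tool_pos"],s["contact_force"],s["gripper_width"])
W=world(d); p=s["tool_pos"]; print("b",W.reshape(-1,3)[:0])
m=(d["z_map"]>0)&(abs(W[...,0]-p[0])<.09)&(abs(W[...,1]-p[1])<.09)&(W[...,2]>.08)&(W[...,2]<p[2]-.005)
vv,uu=np.nonzero(m);print(uu.min(),uu.max(),vv.min(),vv.max())
c=d["pixels"][60:240,190:370,::-1]; cv2.imwrite("pics/c5.png",cv2.resize(c,(540,540),interpolation=cv2.INTER_CUBIC))
q=W[m]; print(np.percentile(q,[1,99],0).round(3)); np.save("q.npy",q)
E
```

```text
[ 0.53675545 -0.19436052  0.20673588] [-0.66019624 -2.97390643 -2.70675064] 0.2496961232766866
b []
252 296 86 129
[[ 0.509 -0.253  0.16 ]
 [ 0.586 -0.128  0.202]]
```

View pics/c5.png

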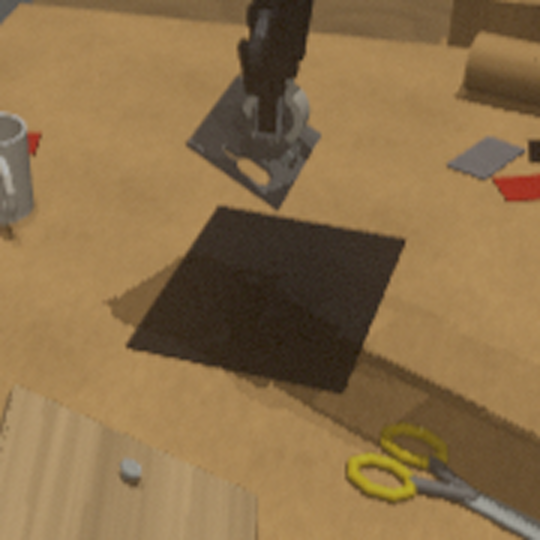

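The dispenser is held above the mat, with its plate at about (255,145). The near stud at (130,470) is bare. I'll check the plate's tilt.

```bash
python3 - <<'E'
import numpy as np
q=np.load("q.npy"); rng=np.random.default_rng(0); best=0
for _ in range(2000):
    p=q[rng.choice(len(q),3,replace=False)]; n=np.cross(p[1]-p[0],p[2]-p[0]); 
    if np.linalg.norm(n)<1e-6: continue
    n/=np.linalg.norm(n); i=abs((q-p[0])@n)<.002
    if abs(n[2])>.7 and i.sum()>best: best=i.sum(); I=i
p=q[I]; c=p.mean(0); n=np.linalg.svd(p-c)[2][2]; n*=np.sign(n[2])
print(best,len(q),n,np.degrees(np.arccos(n[2])),p.min(0),p.max(0), "z at tool", c[2]-((np.array([.5368,-.1944])-c[:2])@n[:2])/n[2])
E
```

```text
511 732 [-0.49572531  0.04323445  0.86740256] 29.841811047522583 [ 0.5068709  -0.2618589   0.15961043] [ 0.591318   -0.12649212  0.20172181] z at tool 0.1757422150532817
```

Emit:
{"fn": "servo_tool", "kwargs": {"deltas": [[[0, -0.004, -0.007, -0.015, 0], [0, -0.004, -0.007, -0.025, 0], [0, -0.004, -0.007, -0.025, 0], [0, -0.004, -0.007, -0.025, 0], [0, -0.003, -0.006, -0.025, 0], [0, -0.003, -0.006, -0.015, 0], [0, 0, 0, -0.01, 0], [0, 0, 0, 0, 0]]]}}

```text
time: 9.25
tool_pos: [0.5143, -0.2284, 0.0644]
tool_rot: [-0.001, 0.042, 0.999, 0.001]
contact_force: [0.3, 0.7, -3.2]
gripper_width: 0.255
grasp_force: 59.5
```

Emit:
{"fn": "servo_tool", "kwargs": {"deltas": [[[0, 0, -0.003, -0.003, 0], [0, 0, -0.002, -0.003, 0], [0, 0, 0, -0.002, 0], [0, 0, 0, -0.002, 0], [0, 0, 0, -0.001, 0], [0, 0, 0, -0.001, 0], [0, 0, 0, -0.001, 0], [0, 0, 0, 0, 0]]]}}

```text
time: 10.05
tool_pos: [0.5156, -0.2341, 0.0541]
tool_rot: [0.0, 0.042, 0.999, 0.0]
contact_force: [-2.0, 2.1, 5.2]
gripper_width: 0.254
grasp_force: 60.6
```

Emit:
{"fn": "servo_tool", "kwargs": {"deltas": [[[0, 0.0023, -0.0002, -0.0012, 0], [0, 0.0023, -0.0002, -0.0012, 0], [0, 0.0022, -0.0002, -0.0013, 0], [0, 0.0022, -0.0002, -0.0013, 0], [0, 0.0021, -0.0002, -0.0015, 0], [0, 0.0021, -0.0002, -0.0015, 0], [0, 0, 0, 0, 0], [0, 0, 0, 0, 0]]]}}

```text
time: 10.85
tool_pos: [0.5293, -0.2355, 0.0463]
tool_rot: [0.001, 0.042, 0.999, -0.0]
contact_force: [-1.5, 2.2, 4.5]
gripper_width: 0.251
grasp_force: 60.8
```

Emit:
{"fn": "servo_tool", "kwargs": {"deltas": [[[0, 0.002, -0.0002, -0.0017, 0], [0, 0.002, -0.0002, -0.0017, 0], [0, 0.0018, -0.0002, -0.0018, 0], [0, 0.0018, -0.0002, -0.0018, 0], [0, 0.0013, -0.0001, -0.002, 0], [0, 0.001, 0, -0.002, 0], [0, 0, 0, 0, 0], [0, 0, 0, 0, 0]]]}}

```text
time: 11.65
tool_pos: [0.5402, -0.2365, 0.0358]
tool_rot: [0.002, 0.042, 0.999, -0.0]
contact_force: [1.0, 2.3, 5.0]
gripper_width: 0.248
grasp_force: 60.8
```

```bash
python3 - <<'E'
from h import *
d=snap("side","pics/s6.png");s=manip.state();print(s["tool_pos"],s["contact_force"],s["gripper_width"])
W=world(d); p=s["tool_pos"]
m=(d["z_map"]>0)&(abs(W[...,0]-p[0])<.09)&(abs(W[...,1]-p[1])<.09)&(W[...,2]>.0055)&(W[...,2]<.03)&(d["pixels"].min(2)>50)
q=W[m]; A=np.c_[q[:,:2]-p[:2],np.ones(len(q))]
for _ in range(5):
    k=np.linalg.lstsq(A,q[:,2],rcond=None)[0]; r=abs(A@k-q[:,2])<.003; A,q=A[r],q[r]
print(len(q),k,np.degrees(np.arctan(k[:2])),np.percentile(q,[1,99],0).round(3))
E
```

```text
[ 0.5401907  -0.23652026  0.0358348 ] [1.39172343 2.23074066 5.10702728] 0.24708804138467064
265 [ 0.04736285 -0.00192052  0.01267856] [ 2.71166513 -0.11003737] [[ 0.489 -0.296  0.01 ]
 [ 0.583 -0.17   0.016]]
```

Emit:
{"fn": "servo_tool", "kwargs": {"deltas": [[[0, 0.0005, 0, -0.001, 0], [0, 0.0005, 0, -0.001, 0], [0, 0, 0, -0.001, 0], [0, 0, 0, -0.001, 0], [0, 0, 0, 0, 0], [0, 0, 0, 0, 0], [0, 0, 0, 0, 0], [0, 0, 0, 0, 0]]]}}

```text
time: 12.5
tool_pos: [0.5423, -0.2368, 0.0329]
tool_rot: [0.003, 0.042, 0.999, -0.001]
contact_force: [2.9, 2.6, 7.5]
gripper_width: 0.25
grasp_force: 61.0
```

Emit:
{"fn": "servo_tool", "kwargs": {"deltas": [[[0, 0, 0, -0.001, 0], [0, 0, 0, -0.001, 0], [0, 0, 0, 0, 0], [0, 0, 0, 0, 0], [0, 0, 0, 0, 0], [0, 0, 0, 0, 0], [0, 0, 0, 0, 0], [0, 0, 0, 0, 0]]]}}

```text
time: 13.3
tool_pos: [0.5426, -0.2368, 0.0325]
tool_rot: [0.003, 0.042, 0.999, -0.001]
contact_force: [-1.7, 6.2, 16.5]
gripper_width: 0.249
grasp_force: 62.2
```

```bash
cat > chk.py <<'E'
from h import *
import sys
d=snap("side",sys.argv[1]);s=manip.state();print(s["tool_pos"],s["contact_force"],s["gripper_width"])
W=world(d); p=np.array([.54,-.236])
m=(d["z_map"]>0)&(abs(W[...,0]-p[0])<.09)&(abs(W[...,1]-p[1])<.09)&(W[...,2]>.0055)&(W[...,2]<.02)&(d["pixels"].min(2)>50)
q=W[m]; A=np.c_[q[:,:2]-p[:2],np.ones(len(q))]
for _ in range(5):
    k=np.linalg.lstsq(A,q[:,2],rcond=None)[0]; r=abs(A@k-q[:,2])<.003; A,q=A[r],q[r]
print(len(q),k,np.degrees(np.arctan(k[:2])),cv2.minAreaRect(q[:,:2].astype(np.float32)))
E
python3 chk.py pics/s7.png
```

```text
[ 0.54259504 -0.23685311  0.03255054] [-1.69659509  5.831974   17.03649976] 0.25024730852109284
301 [-0.00540536  0.00085257  0.00938592] [-0.30970149  0.04884882] ((0.5361505150794983, -0.23787984251976013), (0.1355750560760498, 0.08982105553150177), 84.14628601074219)
```

It is flat and centred to within a few mm. I'll ease the pressure, open and retreat.

Emit:
{"fn": "servo_tool", "kwargs": {"deltas": [[[0, 0, 0, 0.002, 0], [0, 0, 0, 0, 0], [35, 0, 0, 0, 0], [45, 0, 0, 0, 0], [70, 0, 0, 0, 0], [80, 0, 0, 0, 0], [80, 0, 0, 0, 0], [80, 0, 0, 0, 0]]]}}

```text
time: 14.15
tool_pos: [0.5392, -0.2362, 0.0298]
tool_rot: [-0.0, 0.042, 0.999, 0.0]
contact_force: [-0.1, 0.5, 0.8]
gripper_width: 0.799
grasp_force: 0.0
```

Emit:
{"fn": "servo_tool", "kwargs": {"deltas": [[[80, 0, 0, 0.01, 0], [80, 0, 0, 0.02, 0], [80, 0, 0, 0.03, 0], [80, 0, 0, 0.03, 0], [80, 0, 0, 0.03, 0], [80, 0, 0, 0.02, 0], [80, 0, 0, 0, 0], [80, 0, 0, 0, 0]]]}}

```text
time: 14.95
tool_pos: [0.5394, -0.2362, 0.1703]
tool_rot: [0.0, 0.042, 0.999, -0.0]
contact_force: [-0.4, 0.2, -1.5]
gripper_width: 0.8
grasp_force: 0.0
```

```bash
python3 chk.py pics/s8.png
```

```text
[ 0.53879069 -0.23584647  0.16894097] [-0.17363902 -0.0337774  -1.13158624] 0.801107896945376
357 [ 0.00198811 -0.00215361  0.00936686] [ 0.11391029 -0.12339277] ((0.5349496006965637, -0.23733043670654297), (0.1325148493051529, 0.08897186070680618), 84.40796661376953)
```

View pics/s8.png

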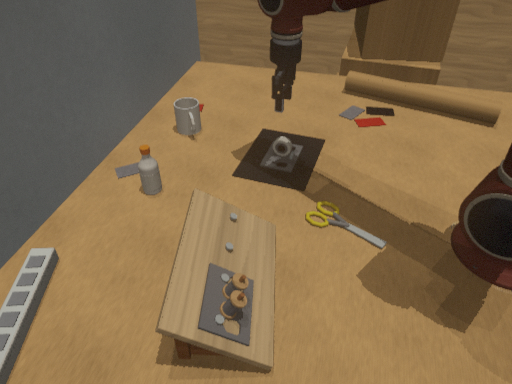

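The dispenser lies flat in the middle of the mat at (282,155), and the gripper is clear above it. The rack still hangs at (230,300), and the dispenser's two studs at (234,216) and (229,246) are bare.

```bash
python3 -c "
from plant import manip
print(manip.job_done())"
```

```text
the job is handed in; nothing more can be done
None
```

The tape dispenser is off its studs and lying flat on its back plate, within about 3 mm of the mat's centre; the spool rack was left hanging untouched, and I handed the job in at about 15 s.

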